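# Tare and weigh a fossil billet on the free balance

## Robot

A 6-joint arm with a two-finger parallel gripper is mounted at the origin on the work surface. World frame = base frame: x ahead of the robot, y to its left, z up, the work surface at z = 0. Lengths are in m, angles in degrees, forces in N, time in s.
With the tool pointing down it reaches from about 0.275 to 0.85 m from the base axis. Payload 5.2 kg.
Tool frame: the origin (TCP) lies on the mounting face of the last link; the fingertips stand 173 mm ahead of it and the grasp point (between the pads) lies 155 mm ahead of it (grip_point_offset is the distance from the TCP to the grasp point, in m); x points along the fingers, y is the direction in which the jaws open and shut, and the axes are right-handed (so a half turn about x gives the same grasp; the last joint's range is limited). The gripper opens to 85 mm and grips with 20 to 120 N. Pads are 22 mm wide; open, the fingers measure 114 mm over their backs; the gripper's body (76 mm by 85 mm) begins 54 mm behind the grasp point. The pads swing forward as they close: fully open they stand 13 mm farther back than shut.
Start: joints at [62.464, 14.817, 87.949, -0, 77.235, -11.62], TCP at [0.151, 0.529, 0.405] pointing down, gripper open.
Joint ranges: [-179.93, 179.93], [-52.35, 119.4], [10.71, 147.94], [-69.91, 249.91], [12.55, 155.21], [-178.61, 178.61]. Speed limits (degrees/s): [147.25, 147.25, 180, 180, 180, 180].

## Interface

Orientations are given as [roll, pitch, yaw] about the fixed x, y, z axes, in that order (R = Rz(yaw) Ry(pitch) Rx(roll)).
In Python, from rig import sense, read_camera, finish_job, boxes_of, cut_out, grip_point_offset gives the robot as it stands.
- The arm moves only by the tool carry_out, never from a script. Its argument "commands" is one flat list of numbers, 7 for each row, row after row: the turn, a rotation vector about the tool's x, y, z in rad, then the shift along the tool's x, y, z in m, then the closure in counts, from 0 (fully open) to 255 (shut). A call has 1 to 12 rows; each row is the pose to reach, as a shift and turn from the pose measured when the call began, along the tool's axes at that moment; what a row does not reach only later rows make up. A row lasts 1/12 s, in which the tool goes at most 41.7 mm and 7.16 degrees, less where a joint would pass 70% of its speed; a pose out of reach is approached as far as the arm can. A call with a gripper value outside its range is refused whole. The fingers move at their own pace and stop on an object; "squeeze" is the grip in N (left out, the last holds). Time passes only in rows, so rows that repeat a pose let the fingers close. It gives the time, the measured TCP pose, the force and the opening at its end, in the units of the state.
- sense(): the state, without advancing time (a new reading comes with each control period).
- read_camera(name): name is "side" or "top"; returns a dict with "color" (480x640x3 uint8, blue, green, red), "fx", "fy", "cx", "cy" (pixels), "rvec" (rotation vector, rad) and "tvec" (3), from world to camera coordinates, as OpenCV has them. Camera axes: x right, y down, z forward; pixel columns grow to the right and rows downward; lengths in m; the calibration is good to about 2 mm. A picture is of the moment at which its call begins. There is no depth.
- finish_job(): hands the job in, once; it reports no verdict.
Trained networks look in the newest picture that a camera, given by its name, has taken for a name from the list of things; names that differ only in an ending like _2 or _b are one class to them, and where a whole thing is asked for, a point or a joint stands for the part that bears it (a point fixed in the world has none). Each returns a list of dicts, best first, with "p" (0 to 1); they miss things now and then, are a little off and sometimes report something else, mostly with a low value. They report only what shows in the picture. A call takes as long as a camera call. They do not tell look-alikes from the thing itself.
- boxes_of(camera, target): "extent" ([left, top, width, height] in pixels, round what is visible of it).
- cut_out(camera, target): "pixels" (480x640 bool, what is visible of it) and "extent" ([left, top, width, height] in pixels, round what is visible of it).
The state is a dict: "t": time; "joint_pos": joint angles; "dq": joint speeds; "joint_efforts": joint torques, N m; "position": TCP position; "tcp_rot": TCP orientation; "force": force on the tool from outside, world axes, zero at the start; "moment": the same for the moment, N m; "gripper_width": finger opening in m.
Only numpy, scipy, OpenCV 4.12 (cv2) and the standard library are available. Lean on these libraries where they do the work, as an engineer would, in place of code of your own. Each camera call takes 0.05 s, during which the arm holds its last target. There are 200 camera calls.

## Task

Weigh the long stone billet on whichever of the two balances has nothing on its pan: with its pan still empty press that balance's wide bar key (tare) with the fingertips until it gives a firm response, then gently lay the billet flat on the middle of the pan, lengthwise along the pan's longer side, let go, and press the same balance's square key (print) in the same way. Press keys firmly but without forcing them, press no other key and do not tare again with the billet on the pan; leave the other balance with its rock, the other stones, the bottles and the dish where they are.

Things in the scene. Friction and masses are not known exactly. Their poses are not given: they have to be found in the camera images.
- billet: the long sawn billet of petrified wood to be weighed: a brown, layered stone bar 145 mm long (its x), 46 mm wide (y), 42 mm high (z), 0.4 to 0.8 kg, lying flat on a white paper sheet on the table with two other pieces of stone close beside one of its ends. Origin at the centre of its underside; same axes as billet_center
- billet_center (a point): centre of the billet, half-way up (21 mm above its underside); x along its length, z up. Both ends look alike
- rock_center (a point): centre of the rock that has been left on the pan of one of the two balances at the start (75 x 66 mm, about 50 mm high); the balance it lies on is in use and is left alone
- offcut_center (a point): centre of a block-shaped stone offcut, 60 x 40 mm (x, y) and 34 mm high, lying beside one end of the billet, 15 to 25 mm off its long side; leave it there
- nodule_center (a point): centre of a round stone nodule, 52 mm across and 38 mm high, beside the same end of the billet on its other long side, 12 to 25 mm off; leave it there
- bottle_a_center (a point): centre of an amber bottle, 44 mm across and 110 mm high, standing on the table in the gap between two neighbouring places; leave it there
- bottle_b_center (a point): centre of an amber bottle, 44 mm across and 110 mm high, standing on the table in the gap between two neighbouring places; leave it there
- dish_center (a point): centre of an empty glass dish, 90 mm across and 18 mm high, on the table nearer the robot; leave it there
- scale1_pan (a point): centre of the top face of the steel pan of balance 1, 78 mm above the table. The pan is 125 mm (x) by 175 mm (y); the balance, fixed to the table, is 250 mm (x) by 190 mm (y); x points from its keys to its pan, z up; the balance's centre is 40 mm in front of this point (-x). Between keys and pan lies a flat dark display; the key panel is 50 mm above the table. The two balances have their key rows in mirrored order
- scale1_bar: the wide bar-shaped tare key, 60 mm wide and 26 mm deep, of balance 1: origin at the centre of its top face, which is level, 3 mm proud of the key panel and 53 mm above the table; axes as the balance's; pressed straight down. Membrane key: it yields 1 mm at 4 N, where it registers if held for 0.1 s, and is solid after 1.5 mm (6 N); about 8 N is a good press, more than 30 N damages it. It is pressed with the fingertips
- scale1_square: the square print key, 26 x 26 mm, of balance 1: origin at the centre of its top face, which is level, 3 mm proud of the key panel and 53 mm above the table; axes as the balance's; pressed straight down. Membrane key: it yields 1 mm at 4 N, where it registers if held for 0.1 s, and is solid after 1.5 mm (6 N); about 8 N is a good press, more than 30 N damages it. It is pressed with the fingertips
- scale1_round: the round menu key, 26 mm across (not to be pressed), of balance 1: origin at the centre of its top face, which is level, 3 mm proud of the key panel and 53 mm above the table; axes as the balance's; pressed straight down. 
- scale2_pan (a point): centre of the top face of the steel pan of balance 2, 78 mm above the table. The pan is 125 mm (x) by 175 mm (y); the balance, fixed to the table, is 250 mm (x) by 190 mm (y); x points from its keys to its pan, z up; the balance's centre is 40 mm in front of this point (-x). Between keys and pan lies a flat dark display; the key panel is 50 mm above the table. The two balances have their key rows in mirrored order
- scale2_bar: the wide bar-shaped tare key, 60 mm wide and 26 mm deep, of balance 2: origin at the centre of its top face, which is level, 3 mm proud of the key panel and 53 mm above the table; axes as the balance's; pressed straight down. Membrane key: it yields 1 mm at 4 N, where it registers if held for 0.1 s, and is solid after 1.5 mm (6 N); about 8 N is a good press, more than 30 N damages it. It is pressed with the fingertips
- scale2_square: the square print key, 26 x 26 mm, of balance 2: origin at the centre of its top face, which is level, 3 mm proud of the key panel and 53 mm above the table; axes as the balance's; pressed straight down. Membrane key: it yields 1 mm at 4 N, where it registers if held for 0.1 s, and is solid after 1.5 mm (6 N); about 8 N is a good press, more than 30 N damages it. It is pressed with the fingertips
- scale2_round: the round menu key, 26 mm across (not to be pressed), of balance 2: origin at the centre of its top face, which is level, 3 mm proud of the key panel and 53 mm above the table; axes as the balance's; pressed straight down. 
Things that resemble listed ones, but are neither listed nor needed, are in the scene too. What is shaped like the billet but purple is not meant.

How it is judged (in metres and radians):
On the way, in this order (a step that is already met when the one before it is completed fails the run):
1. the free balance's bar key is pressed with the fingers to more than 4 N while its pan is empty (((horizontal distance between rock_center and scale1_pan above 0.12 m and contact force between the fingers and scale1_bar above 4 N and horizontal distance between billet_center and scale1_pan above 0.15 m) or (horizontal distance between rock_center and scale2_pan above 0.12 m and contact force between the fingers and scale2_bar above 4 N and horizontal distance between billet_center and scale2_pan above 0.15 m))), for 0.1 s.
2. the billet lies on that balance's pan, let go (((horizontal distance between rock_center and scale1_pan above 0.12 m and horizontal distance between billet_center and scale1_pan below 0.025 m and z of billet_center in the frame of scale1_pan between 0.015 and 0.027 m and angle between the x axis of billet_center and the y axis of scale1_pan, either way round below 0.25 rad and contact force between the fingers and billet below 0.1 N and linear speed of billet below 0.02 m/s) or (horizontal distance between rock_center and scale2_pan above 0.12 m and horizontal distance between billet_center and scale2_pan below 0.025 m and z of billet_center in the frame of scale2_pan between 0.015 and 0.027 m and angle between the x axis of billet_center and the y axis of scale2_pan, either way round below 0.25 rad and contact force between the fingers and billet below 0.1 N and linear speed of billet below 0.02 m/s))), for 0.2 s.
3. that balance's square key is pressed with the fingers to more than 4 N with the billet lying on the pan (((horizontal distance between rock_center and scale1_pan above 0.12 m and horizontal distance between billet_center and scale1_pan below 0.025 m and z of billet_center in the frame of scale1_pan between 0.015 and 0.027 m and angle between the x axis of billet_center and the y axis of scale1_pan, either way round below 0.25 rad and contact force between the fingers and billet below 0.1 N and contact force between the fingers and scale1_square above 4 N) or (horizontal distance between rock_center and scale2_pan above 0.12 m and horizontal distance between billet_center and scale2_pan below 0.025 m and z of billet_center in the frame of scale2_pan between 0.015 and 0.027 m and angle between the x axis of billet_center and the y axis of scale2_pan, either way round below 0.25 rad and contact force between the fingers and billet below 0.1 N and contact force between the fingers and scale2_square above 4 N))), for 0.1 s.
At the end, for the whole second after the job is handed in: The billet rests flat and released on the free balance's pan, its centre within 25 mm of the pan's centre and its length within 0.25 rad (14 degrees) of the pan's longer side; the rock still lies on the other balance's pan (((horizontal distance between rock_center and scale1_pan above 0.12 m and horizontal distance between billet_center and scale1_pan below 0.025 m and z of billet_center in the frame of scale1_pan between 0.015 and 0.027 m and angle between the x axis of billet_center and the y axis of scale1_pan, either way round below 0.25 rad and contact force between the fingers and billet below 0.1 N and linear speed of billet below 0.02 m/s and horizontal distance between rock_center and scale2_pan below 0.06 m) or (horizontal distance between rock_center and scale2_pan above 0.12 m and horizontal distance between billet_center and scale2_pan below 0.025 m and z of billet_center in the frame of scale2_pan between 0.015 and 0.027 m and angle between the x axis of billet_center and the y axis of scale2_pan, either way round below 0.25 rad and contact force between the fingers and billet below 0.1 N and linear speed of billet below 0.02 m/s and horizontal distance between rock_center and scale1_pan below 0.06 m))); the robot touches nothing.
It fails at once if any key is pressed with more than 30 N (contact force between anything else and scale1_bar above 30 N or contact force between anything else and scale1_square above 30 N or contact force between anything else and scale1_round above 30 N or contact force between anything else and scale2_bar above 30 N or contact force between anything else and scale2_square above 30 N or contact force between anything else and scale2_round above 30 N).
It fails at once if a round key, or any key of the balance that holds the rock, is pressed (more than 2 N) (contact force between anything else and scale1_round above 2 N or contact force between anything else and scale2_round above 2 N or (not (horizontal distance between rock_center and scale1_pan above 0.12 m) and (contact force between anything else and scale1_bar above 2 N or contact force between anything else and scale1_square above 2 N)) or (not (horizontal distance between rock_center and scale2_pan above 0.12 m) and (contact force between anything else and scale2_bar above 2 N or contact force between anything else and scale2_square above 2 N))).
It fails at once if the bar key is pressed (more than 2 N) with the billet on the pan ((contact force between anything else and scale1_bar above 2 N and horizontal distance between billet_center and scale1_pan below 0.08 m and contact force between the fingers and billet below 0.1 N) or (contact force between anything else and scale2_bar above 2 N and horizontal distance between billet_center and scale2_pan below 0.08 m and contact force between the fingers and billet below 0.1 N)).
It fails at once if the billet is dropped (falls faster than 0.4 m/s, a fall of 8 mm) (contact force between the fingers and billet below 0.05 N and linear speed of billet above 0.4 m/s).
It fails at once if the rock, another stone, a bottle or the dish is moved by more than 25 mm (distance of any of rock_center, offcut_center, nodule_center, bottle_a_center, bottle_b_center, dish_center from where it was at the start of the episode above 0.025 m).
It also fails if it takes over 69 s, if anything falls off the work surface, if the arm or the gripper's body presses on something with over 40 N, if the wrist force passes 120 N, or if a joint passes its speed limit or range.

## Working session

There is one attempt and no reset: what is moved stays moved. The work goes in short steps, Python scripts to look and compute and a tool call to move; the robot and the scene stay as the last step left them, time stands still between calls to the robot, and variables do not carry over. Pictures are saved under pics/ and viewed, about 8 in all and at most 12, crops included, and the job is handed in when it is done.

Besides the shell and the picture viewer there is one more tool, called after "Emit:" as name(argument=value, ...) on one line, values as JSON. carry_out: Moves the arm, as the interface text tells. Its arguments: {"type":"object","properties":{"commands":{"type":"array","items":{"type":"number"}},"squeeze":{"type":"number"}},"required":["commands"]}

```bash
mkdir -p pics
cat > h.py <<'E'
import numpy as np,cv2
from rig import *
def cam(n):
    c=read_camera(n);R=cv2.Rodrigues(np.array(c["rvec"],float))[0];return c,R,np.array(c["tvec"],float).ravel()
def ray(c,R,t,u,v,z):
    d=R.T@np.array([(u-c["cx"])/c["fx"],(v-c["cy"])/c["fy"],1]);o=-R.T@t
    return o+d*(z-o[2])/d[2]
def proj(c,R,t,p):
    q=R@np.array(p)+t;return np.array([c["fx"]*q[0]/q[2]+c["cx"],c["fy"]*q[1]/q[2]+c["cy"]])
E
python3 - <<'E'
from h import *
print(sense())
H=dict(billet=.042,rock_center=.1,offcut_center=.034,nodule_center=.03,bottle_a_center=.1,dish_center=.018,scale1_pan=.078,scale1_bar=.053,scale1_square=.053,scale1_round=.053)
for n in("top","side"):
    c,R,t=cam(n);cv2.imwrite(f"pics/{n}0.png",c["color"]);print(n,"campos",-R.T@t)
    for k,z in H.items():
        for d in cut_out(n,k):
            if d["p"]<.3: continue
            m=d["pixels"];v,u=np.nonzero(m)
            w=ray(c,R,t,u.mean(),v.mean(),z)
            r=cv2.minAreaRect(np.array([ray(c,R,t,a,b,z)[:2] for a,b in zip(u,v)],np.float32)) if n=="top" else ""
            print(k,round(d["p"],2),d["extent"],w.round(3),r)
E
```

```text
{'t': 0.0, 'joint_pos': array([ 6.24622967e+01,  1.48605128e+01,  8.80126619e+01, -2.20369024e-03,
        7.72353343e+01, -1.16192402e+01]), 'dq': array([ 0.06059158, -0.03199197, -0.06159181, -0.01704991, -0.13163945,
       -0.11879541]), 'joint_efforts': array([ 3.29389302e-03, -4.46049786e+01, -2.90567923e+01, -2.30247688e-04,
        1.19882231e-02, -5.62337061e-05]), 'position': array([0.15072317, 0.52871177, 0.40385153]), 'tcp_rot': array([-100.48502374,   89.89146979, -116.40299798]), 'force': array([-0.5199264 , -0.28986442,  0.01251726]), 'moment': array([-0.01682136, -0.06484714,  0.03750996]), 'gripper_width': 0.0858176923267121}
top campos [0.25548934 0.0531512  1.35195102]
billet 0.98 [102.8, 296.6, 67.5, 28.0] [0.295 0.467 0.042] ((0.2946060597896576, 0.4664359986782074), (0.15986497700214386, 0.04944293946027756), 80.94184875488281)
billet 0.91 [184.7, 170.0, 42.2, 62.2] [0.546 0.313 0.042] ((0.5479300022125244, 0.31309521198272705), (0.05594996362924576, 0.1510479748249054), 73.00994110107422)
billet 0.5 [479.0, 241.0, 27.4, 10.4] [ 0.437 -0.363  0.042] ((0.43757295
[... 1996 characters left out ...]
0, 16.7] [0.601 0.365 0.034] 
nodule_center 0.52 [296.8, 198.0, 20.4, 14.4] [0.566 0.229 0.03 ] 
bottle_a_center 0.73 [325.3, 191.4, 13.1, 28.4] [0.578 0.118 0.1  ] 
bottle_a_center 0.62 [367.1, 353.3, 8.2, 11.8] [ 0.406 -0.271  0.1  ] 
dish_center 0.76 [196.8, 226.5, 37.5, 28.7] [0.323 0.248 0.018] 
scale1_pan 0.76 [274.6, 209.7, 133.5, 109.8] [ 0.506 -0.028  0.078] 
scale1_pan 0.41 [250.2, 176.3, 60.9, 33.4] [0.517 0.26  0.078] 
scale1_pan 0.41 [375.1, 366.5, 14.6, 13.4] [ 0.419 -0.304  0.078] 
scale1_bar 0.48 [286.8, 258.7, 21.9, 19.0] [0.434 0.04  0.053] 
scale1_square 0.53 [309.9, 278.8, 10.2, 9.3] [ 0.442 -0.024  0.053] 
scale1_square 0.44 [195.6, 225.7, 41.1, 27.5] [0.313 0.211 0.053]
```

Run:
```python
import cv2,numpy as np
a=cv2.imread("pics/top0.png");cv2.imwrite("pics/top0c.png",cv2.resize(a[120:340,80:520],(800,400),interpolation=3))
s=cv2.imread("pics/side0.png");x=cv2.resize(a[160:250,165:265],(400,360),interpolation=3);y=cv2.resize(a[225:262,290:400],(400,135),interpolation=3);z=cv2.resize(s[150:235,140:330],(400,179),interpolation=3)
b=np.zeros((360,800,3),np.uint8);b[:,:400]=x;b[:135,400:]=y;b[150:329,400:]=z;cv2.imwrite("pics/crop0.png",b)
```

```text
(no output)
```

View pics/top0c.png

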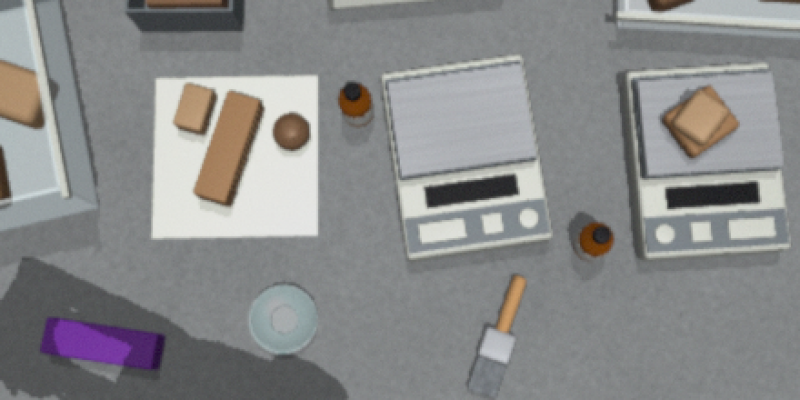

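View pics/crop0.png

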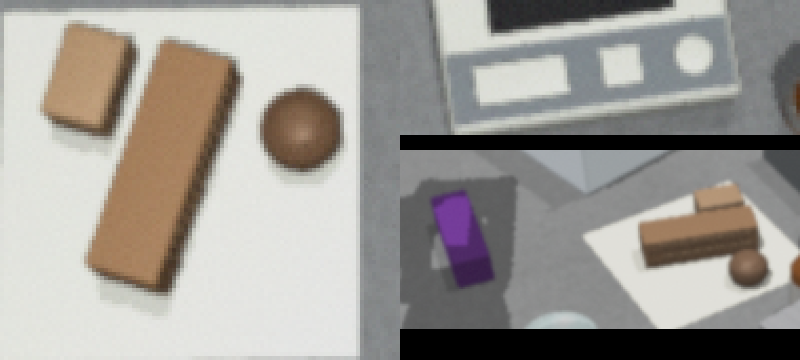

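The table holds two billet shapes. The purple one, at top px (103–170, 296–324), is the look-alike. The brown one, at (185–227, 170–232), lies on white paper with the offcut and nodule at its far end, so it is the one meant. The free balance is the middle one, with its pan at about (335, 186): bar key (324, 247), square (351, 243), round (371, 240). The rock is on the right balance.

```bash
cat >> h.py <<'E'
from scipy.spatial.transform import Rotation as Ro
def cur():
    s=sense();return s,Ro.from_euler('xyz',s["tcp_rot"],degrees=True),s["position"]
def target(p,jaw):
    """tool pointing down, tool y at world azimuth jaw (deg, mod 180, nearest)"""
    s,r,q=cur();best=None
    for j in (jaw,jaw+180):
        a=np.deg2rad(j);x=np.array([0,0,-1.]);y=np.array([np.cos(a),np.sin(a),0]);T=Ro.from_matrix(np.c_[x,y,np.cross(x,y)])
        v=(r.inv()*T).as_rotvec()
        if best is None or np.linalg.norm(v)<np.linalg.norm(best): best,alt=v,best
        else: alt=v
    print("t",round(s["t"],2),"pos",q.round(4),"F",s["force"].round(1),"w",round(s["gripper_width"],4),"j6",s["joint_pos"][5].round(1))
    print("turn",best.round(3),"alt",alt.round(3),"shift",r.inv().apply(np.array(p)-q).round(4));print("axes\n",r.as_matrix().round(3))
E
python3 - <<'E'
from h import *
c,R,t=cam("top")
f=lambda L,z:np.array([ray(c,R,t,u,v,z)[:2] for u,v in L])
b=f([(165/4+165,40/4+160),(232/4+165,58/4+160),(158/4+165,288/4+160),(88/4+165,263/4+160)],.042)
p=f([(292.3,162.4),(366.6,154.7),(377,209.7),(300,217.4)],.078)
k=f([(323.6,246.7),(350.8,243.1),(370.6,239.8)],.053)
for n,q in(("billet",b),("pan",p)):
    print(n,q.round(3).tolist(),q.mean(0).round(4),[np.linalg.norm(q[i]-q[(i+1)%4]).round(3) for i in range(4)],[np.degrees(np.arctan2(*(q[i]-q[(i+1)%4])[::-1])).round(1) for i in range(4)])
print("keys",k.round(4).tolist(),np.degrees(np.arctan2(*(k[0]-k[2])[::-1])))
# fine: edges by color for the free pan / side camera check by pixel search of billet mask
d=cut_out("top","scale1_square");print([(x["p"],x["extent"]) for x in d][:4])
c2,R2,t2=cam("side")
for n,P in(("pan",[*p.mean(0),.078]),("bar",[*k[0],.053]),("sq",[*k[1],.053]),("billettop",[*b.mean(0),.042])):print(n,proj(c2,R2,t2,P).round(1))
im=c2["color"].copy();yaw=np.deg2rad(8)
def box(o,z,yaw,a,bb,im,C):
    X=np.array([np.cos(yaw),np.sin(yaw)]);Y=np.array([-X[1],X[0]])
    pts=[proj(*C,[*(np.array(o)+i*a/2*X+j*bb/2*Y),z]) for i,j in((1,1),(1,-1),(-1,-1),(-1,1))]
    s=4;cv2.polylines(im,[(np.array(pts)*8*s/s).astype(int)],True,(0,255,0),1,cv2.LINE_AA,3)
im2=c["color"].copy()
ims=[]
for im,C,roi in((im2,(c,R,t),(150,270,170,400)),(im,(c2,R2,t2),(150,310,240,420))):
    y0,y1,x0,x1=roi;big=cv2.resize(im,None,fx=3.4,fy=3.4,interpolation=3)
    cc=dict(C[0])
    for q in("fx","fy","cx","cy"):cc[q]=cc[q]*3.4
    D=(cc,C[1],C[2])
    box(b.mean(0),.042,np.deg2rad(-17.5),.145,.046,big,D);box(p.mean(0),.078,yaw,.125,.175,big,D);box(k[0],.053,yaw,.026,.06,big,D);box(k[1],.053,yaw,.026,.026,big,D)
    ims.append(big[int(y0*3.4):int(y1*3.4),int(x0*3.4):int(x1*3.4)])
cv2.imwrite("pics/ov_top.png",ims[0]);cv2.imwrite("pics/ov_side.png",ims[1])
target([.435,.037,.26],8)
E
```

```text
billet [[0.623, 0.315], [0.611, 0.275], [0.472, 0.315], [0.487, 0.357]] [0.5482 0.3154] [np.float64(0.042), np.float64(0.145), np.float64(0.044), np.float64(0.142)] [np.float64(74.2), np.float64(-16.3), np.float64(-110.1), np.float64(162.7)]
pan [[0.629, 0.107], [0.647, -0.067], [0.515, -0.088], [0.499, 0.09]] [0.5726 0.0105] [np.float64(0.175), np.float64(0.133), np.float64(0.178), np.float64(0.132)] [np.float64(95.7), np.float64(9.2), np.float64(-84.6), np.float64(-172.3)]
keys [[0.4336, 0.0355], [0.4416, -0.0278], [0.4491, -0.0741]] 98.02113004404737
[(0.41, [342.7, 234.5, 15.8, 15.0])]
pan [356.  241.1]
bar [297.4 265.3]
sq [315.2 281.8]
billettop [282.3 185.8]
t 1.25 pos [0.1508 0.5289 0.4047] F [ 0.8 -1.1  0.2] w 0.0851 j6 -11.6
turn [1.153 0.    0.   ] alt [-1.988 -0.     0.   ] shift [ 0.1447 -0.3951  0.4082]
axes
 [[ 0.     0.274  0.962]
 [-0.     0.962 -0.274]
 [-1.    -0.     0.   ]]
```

View pics/ov_top.png

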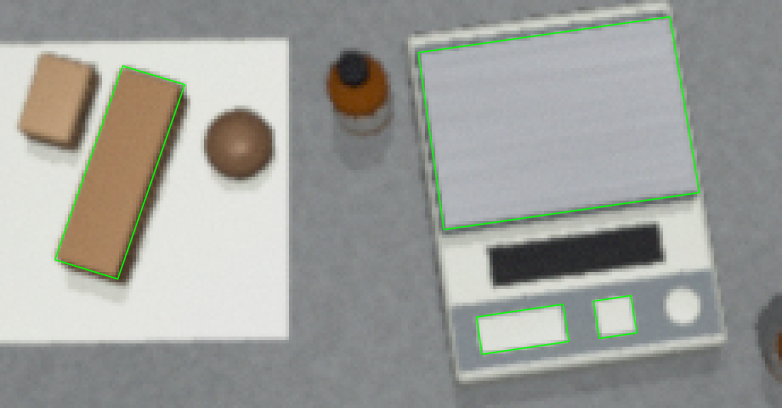

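View pics/ov_side.png

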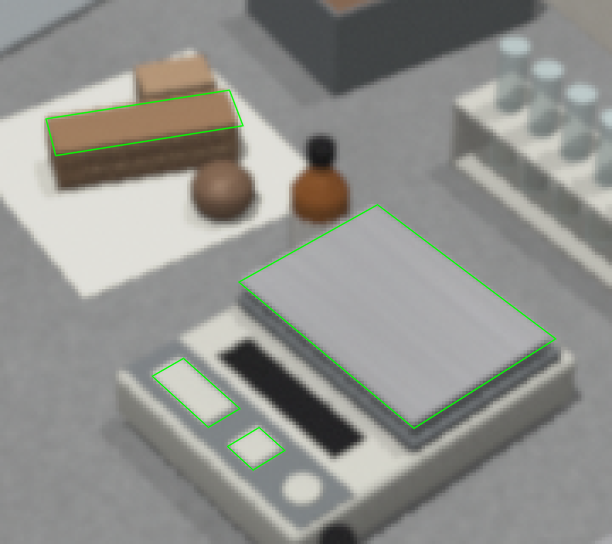

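The outlines at known sizes match both pictures: the pan, bar and square all fit. I'm going above the bar key with the fingers shut.

Emit:
carry_out(commands=[1.153,0,0,0.12,-0.397,0.407,255,1.153,0,0,0.12,-0.397,0.407,255,1.153,0,0,0.12,-0.397,0.407,255,1.153,0,0,0.12,-0.397,0.407,255,1.153,0,0,0.12,-0.397,0.407,255,1.153,0,0,0.12,-0.397,0.407,255,1.153,0,0,0.12,-0.397,0.407,255,1.153,0,0,0.12,-0.397,0.407,255,1.153,0,0,0.12,-0.397,0.407,255,1.153,0,0,0.12,-0.397,0.407,255,1.153,0,0,0.12,-0.397,0.407,255,1.153,0,0,0.12,-0.397,0.407,255])

```text
t: 2.25
position: [0.3945, 0.1024, 0.3015]
tcp_rot: [86.6, 89.9, 4.6]
force: [0.7, 1.0, 0.7]
gripper_width: -0.0002
```

```bash
python3 -c "
from h import *
target([.4336,.0355,.235],8)"
```

```text
t 2.25 pos [0.3945 0.1024 0.3015] F [0.7 1.  0.7] w -0.0002 j6 -9.2
turn [ 0.     0.    -0.001] alt [-3.142e+00  2.000e-03  0.000e+00] shift [0.0665 0.0293 0.0717]
axes
 [[ 0.001  0.99   0.139]
 [ 0.     0.139 -0.99 ]
 [-1.     0.001  0.   ]]
```

Emit:
carry_out(commands=[0,0,0,0.0665,0.0293,0.0717,255,0,0,0,0.0665,0.0293,0.0717,255,0,0,0,0.0665,0.0293,0.0717,255,0,0,0,0.0665,0.0293,0.0717,255,0,0,0,0.0665,0.0293,0.0717,255])

```text
t: 2.67
position: [0.4335, 0.0349, 0.2344]
tcp_rot: [-132.5, 89.9, 145.3]
force: [0.1, 0.0, 1.1]
gripper_width: -0.0005
```

Run:
```python
from h import *
target([.4336,.0355,.227],8)
c,R,t=cam("side");cv2.imwrite("pics/press.png",cv2.resize(c["color"][160:320,220:400],None,fx=3,fy=3,interpolation=3))
```

```text
t 2.67 pos [0.4335 0.0349 0.2344] F [0.1 0.  1.1] w -0.0005 j6 -18.1
turn [-0.002 -0.001  0.001] alt [3.139e+00 1.000e-03 1.000e-03] shift [ 0.0074  0.0001 -0.0006]
axes
 [[-0.001  0.991  0.137]
 [ 0.001  0.137 -0.991]
 [-1.    -0.001 -0.001]]
```

View pics/press.png

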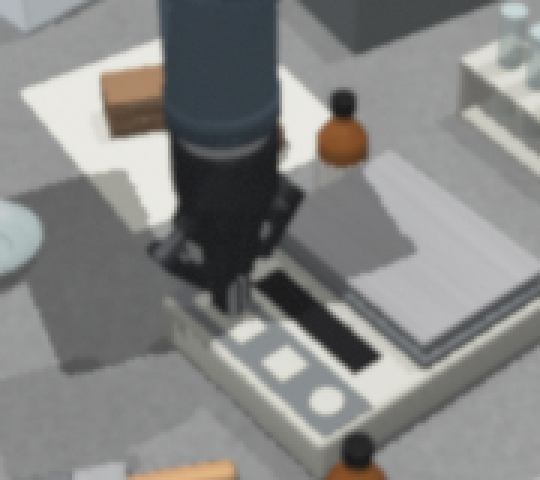

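The shut fingertips stand over the bar key, at crop px (235, 310). I'm descending gently.

Emit:
carry_out(commands=[0,0,0,0.004,0,0,255,0,0,0,0.007,0,0,255,0,0,0,0.0085,0,0,255,0,0,0,0.0085,0,0,255])

```text
t: 3.05
position: [0.433, 0.0365, 0.2268]
tcp_rot: [127.4, 90.0, 45.4]
force: [-1.2, -0.2, -0.2]
gripper_width: 0.0003
```

Emit:
carry_out(commands=[0,0,0,0.0012,0,0,255,0,0,0,0.0012,0,0,255])

```text
t: 3.22
position: [0.433, 0.0369, 0.2259]
tcp_rot: [106.0, 89.9, 24.1]
force: [-0.3, 1.6, 2.5]
gripper_width: -0.0001
```

Emit:
carry_out(commands=[0,0,0,0.001,0,0,255,0,0,0,0.001,0,0,255,0,0,0,0.001,0,0,255])

```text
t: 3.47
position: [0.433, 0.0369, 0.2251]
tcp_rot: [102.9, 89.9, 20.9]
force: [-1.8, 0.2, 5.0]
gripper_width: -0.0
```

Emit:
carry_out(commands=[0,0,0,0.0009,0,0,255,0,0,0,0.0009,0,0,255,0,0,0,0.0009,0,0,255])

```text
t: 3.72
position: [0.4331, 0.0369, 0.2249]
tcp_rot: [100.0, 89.9, 18.0]
force: [-3.9, 0.2, 10.7]
gripper_width: 0.0002
```

Emit:
carry_out(commands=[0,0,0,0.0007,0,0,255,0,0,0,0.0007,0,0,255,0,0,0,-0.02,0,0,255,0,0,0,-0.06,0,0,255,0,0,0,-0.1,0,0,0,0,0,0,-0.12,0,0,0])

```text
t: 4.22
position: [0.4336, 0.0367, 0.3487]
tcp_rot: [81.2, 89.6, -0.8]
force: [1.3, 0.1, 0.9]
gripper_width: 0.0231
```

```bash
python3 -c "
from h import *
a=np.deg2rad(-17);L=np.array([np.cos(a),np.sin(a)]);g=np.array([.548,.315])-.023*L;print(g)
target([*g,.33],73)"
```

```text
[0.52600499 0.32172455]
t 4.22 pos [0.4336 0.0367 0.3487] F [1.3 0.1 0.9] w 0.0231 j6 -18.0
turn [-1.133  0.005 -0.005] alt [ 2.008 -0.006 -0.005] shift [ 0.0194  0.1313 -0.2692]
axes
 [[ 0.007  0.99   0.14 ]
 [-0.     0.14  -0.99 ]
 [-1.     0.007  0.001]]
```

Emit:
carry_out(commands=[-1.133,0.005,-0.005,0.0194,0.1313,-0.2692,0,-1.133,0.005,-0.005,0.0194,0.1313,-0.2692,0,-1.133,0.005,-0.005,0.0194,0.1313,-0.2692,0,-1.133,0.005,-0.005,0.0194,0.1313,-0.2692,0,-1.133,0.005,-0.005,0.0194,0.1313,-0.2692,0,-1.133,0.005,-0.005,0.0194,0.1313,-0.2692,0,-1.133,0.005,-0.005,0.0194,0.1313,-0.2692,0,-1.133,0.005,-0.005,0.0194,0.1313,-0.2692,0,-1.133,0.005,-0.005,0.0194,0.1313,-0.2692,0,-1.133,0.005,-0.005,0.0194,0.1313,-0.2692,0,-1.133,0.005,-0.005,0.0194,0.1313,-0.2692,0,-1.133,0.005,-0.005,0.0194,0.1313,-0.2692,0])

```text
t: 5.22
position: [0.5259, 0.3212, 0.3297]
tcp_rot: [169.4, 90.0, 152.2]
force: [0.7, -0.0, 0.4]
gripper_width: 0.0854
```

```bash
python3 -c "
from h import *
target([.526,.3217,.182],73)"
```

```text
t 5.22 pos [0.5259 0.3212 0.3297] F [ 0.7 -0.   0.4] w 0.0854 j6 -51.7
turn [-0.005 -0.    -0.   ] alt [ 3.137e+00 -0.000e+00  1.000e-03] shift [0.1477 0.0005 0.    ]
axes
 [[-0.     0.297  0.955]
 [ 0.     0.955 -0.297]
 [-1.     0.    -0.   ]]
```

Lowering astride the billet, stopping partway.

Emit:
carry_out(commands=[-0.005,0,0,0.04,0.0005,0,0,-0.005,0,0,0.075,0.0005,0,0,-0.005,0,0,0.1,0.0005,0,0,-0.005,0,0,0.1,0.0005,0,0])

```text
t: 5.55
position: [0.5238, 0.3199, 0.2243]
tcp_rot: [-143.5, 89.4, -160.7]
force: [-0.8, -0.3, -0.2]
gripper_width: 0.0854
```

Run:
```python
from h import *
target([.526,.3217,.182],73)
c,R,t=cam("side");cv2.imwrite("pics/grasp.png",cv2.resize(c["color"][120:250,190:370],None,fx=3.5,fy=3.5,interpolation=3))
```

```text
t 5.55 pos [0.5238 0.3199 0.2243] F [-0.8 -0.3 -0.2] w 0.0854 j6 -51.8
turn [-0.003 -0.009  0.006] alt [3.138 0.01  0.014] shift [0.0423 0.0027 0.0019]
axes
 [[-0.01   0.296  0.955]
 [-0.004  0.955 -0.296]
 [-1.    -0.006 -0.009]]
```

View pics/grasp.png

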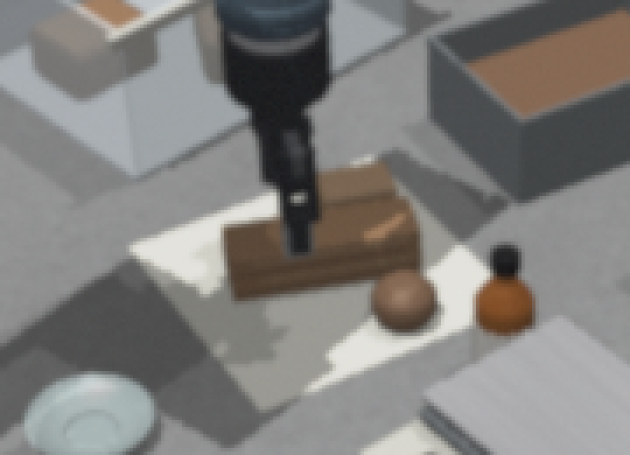

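The fingers straddle the near part of the billet, at crop px (300, 245), clear of the offcut and nodule. I'm descending and gripping.

Emit:
carry_out(commands=[-0.003,-0.009,0.006,0.02,0.0025,0.0019,0,-0.003,-0.009,0.006,0.042,0.0025,0.0019,0,-0.003,-0.009,0.006,0.042,0.0025,0.0019,0,-0.003,-0.009,0.006,0.042,0.0025,0.0019,60,-0.003,-0.009,0.006,0.042,0.0025,0.0019,130,-0.003,-0.009,0.006,0.042,0.0025,0.0019,255,-0.003,-0.009,0.006,0.042,0.0025,0.0019,255,-0.003,-0.009,0.006,0.042,0.0025,0.0019,255,-0.003,-0.009,0.006,0.042,0.0025,0.0019,255,-0.003,-0.009,0.006,0.042,0.0025,0.0019,255], squeeze=90)

```text
t: 6.43
position: [0.5285, 0.323, 0.1883]
tcp_rot: [37.1, 89.4, 20.1]
force: [-0.4, 1.9, 7.1]
gripper_width: 0.0445
```

Emit:
carry_out(commands=[0,0,0,0,0,0,255,0,0,0,-0.005,0,0,255,0,0,0,-0.015,0,0,255,0,0,0,-0.03,0,0,255,0,0,0,-0.03,0,0,255])

```text
t: 6.85
position: [0.529, 0.3232, 0.2213]
tcp_rot: [37.0, 89.2, 20.1]
force: [0.3, 0.8, -4.5]
gripper_width: 0.0443
```

Run:
```python
from h import *
target([.526,.3217,.3],73)
c,R,t=cam("side");cv2.imwrite("pics/lift.png",cv2.resize(c["color"][120:250,190:370],None,fx=3.5,fy=3.5,interpolation=3))
```

```text
t 6.85 pos [0.529  0.3232 0.2213] F [ 0.3  0.8 -4.5] w 0.0443 j6 -51.9
turn [ 0.     0.011 -0.008] alt [-3.141  0.013  0.018] shift [-0.0787 -0.0016 -0.0016]
axes
 [[ 0.013  0.292  0.956]
 [ 0.005  0.956 -0.292]
 [-1.     0.008  0.011]]
```

View pics/lift.png

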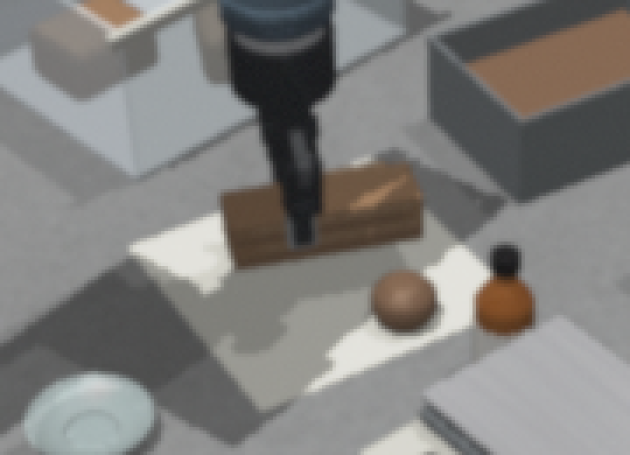

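The billet is lifted level and the neighbours have not moved. I'm raising it clear of the bottle, then moving over the pan.

Emit:
carry_out(commands=[0,0.011,-0.008,-0.03,0,0,255,0,0.011,-0.008,-0.07,0,0,255,0,0.011,-0.008,-0.11,0,0,255,0,0.011,-0.008,-0.14,0,0,255,0,0.011,-0.008,-0.14,0,0,255])

```text
t: 7.32
position: [0.5285, 0.3231, 0.3676]
tcp_rot: [39.2, 89.3, 22.2]
force: [1.6, 0.8, -1.9]
gripper_width: 0.0445
```

```bash
python3 -c "
from h import *
target([.569,.0313,.36],8)"
```

```text
t 7.32 pos [0.5285 0.3231 0.3676] F [ 1.6  0.8 -1.9] w 0.0445 j6 -51.9
turn [ 1.135  0.004 -0.013] alt [-2.007  0.014  0.005] shift [ 0.0067 -0.2672  0.124 ]
axes
 [[ 0.012  0.292  0.956]
 [ 0.005  0.956 -0.292]
 [-1.     0.008  0.01 ]]
```

Emit:
carry_out(commands=[0.1,0,-0.001,0,-0.024,0.011,255,0.2,0,-0.002,0,-0.048,0.022,255,0.3,0.001,-0.003,0.001,-0.072,0.033,255,0.41,0.001,-0.004,0.002,-0.097,0.045,255,0.52,0.002,-0.006,0.003,-0.122,0.057,255,0.63,0.002,-0.007,0.004,-0.147,0.069,255,0.74,0.003,-0.008,0.005,-0.172,0.08,255,0.85,0.003,-0.01,0.006,-0.2,0.093,255,0.95,0.003,-0.011,0.006,-0.224,0.104,255,1.05,0.004,-0.012,0.0067,-0.247,0.115,255,1.135,0.004,-0.013,0.0067,-0.2672,0.124,255,1.135,0.004,-0.013,0.0067,-0.2672,0.124,255])

```text
t: 8.32
position: [0.5693, 0.0274, 0.3581]
tcp_rot: [-55.1, 89.8, -137.5]
force: [0.2, -0.5, -5.3]
gripper_width: 0.0446
```

```bash
python3 -c "
from h import *
target([.569,.0313,.29],8)"
```

```text
t 8.32 pos [0.5693 0.0274 0.3581] F [ 0.2 -0.5 -5.3] w 0.0446 j6 -15.9
turn [-0.008  0.002  0.003] alt [ 3.134e+00  5.000e-03 -3.000e-03] shift [ 0.0681  0.0005 -0.0041]
axes
 [[-0.003  0.991  0.131]
 [-0.002  0.131 -0.991]
 [-1.    -0.003  0.002]]
```

Emit:
carry_out(commands=[-0.008,0.002,0.003,0.02,0,-0.002,255,-0.008,0.002,0.003,0.045,0.0005,-0.004,255,-0.008,0.002,0.003,0.068,0.0005,-0.004,255,-0.008,0.002,0.003,0.078,0.0005,-0.004,255,-0.008,0.002,0.003,0.078,0.0005,-0.004,255,-0.008,0.002,0.003,0.078,0.0005,-0.004,255])

```text
t: 8.82
position: [0.5688, 0.0315, 0.2794]
tcp_rot: [-106.7, 89.9, 171.3]
force: [0.1, -0.3, -3.2]
gripper_width: 0.0445
```

Run:
```python
from h import *
target([.569,.0313,.2665],8)
s,r,q=cur()
c,R,t=cam("side");k=4
im=cv2.resize(c["color"][160:310,260:420],None,fx=k,fy=k,interpolation=3)
X=np.array([.9903,.1392]);Y=np.array([-X[1],X[0]])
def box(o,z,a,b,col):
    P=[(proj(c,R,t,[*(np.array(o)+i*a/2*X+j*b/2*Y),z])-[260,160])*k for i,j in((1,1),(1,-1),(-1,-1),(-1,1))];cv2.polylines(im,[np.array(P).astype(int)],True,col,1)
o=q[:2]-.021*Y
box([.572,.0105],.078,.125,.175,(0,255,0));box(o,q[2]-.1883,.046,.145,(0,0,255));box(o,q[2]-.1883+.042,.046,.145,(0,255,255))
cv2.imwrite("pics/place.png",im)
```

```text
t 8.82 pos [0.5688 0.0315 0.2794] F [ 0.1 -0.3 -3.2] w 0.0445 j6 -16.1
turn [ 0.001 -0.001  0.002] alt [-3.141e+00 -3.000e-03 -1.000e-03] shift [0.0129 0.0002 0.0002]
axes
 [[-0.002  0.99   0.14 ]
 [ 0.     0.14  -0.99 ]
 [-1.    -0.002 -0.001]]
```

View pics/place.png

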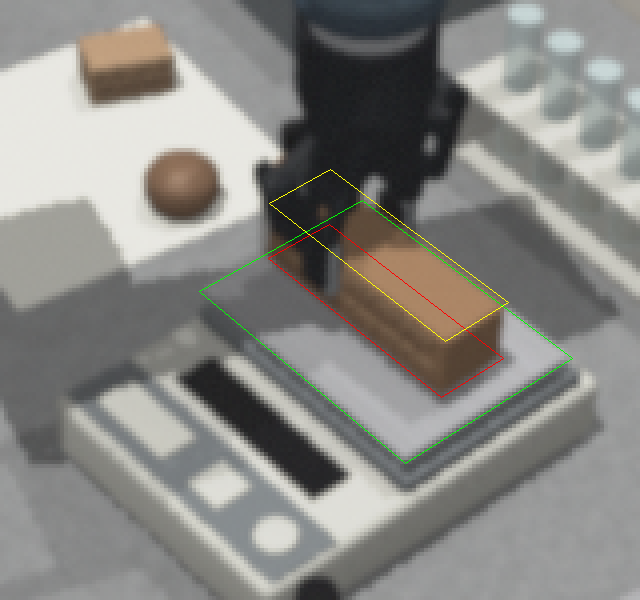

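The billet matches the predicted outline, centred over the pan. I'm lowering it gently.

Emit:
carry_out(commands=[0,0,0,0.004,0,0,255,0,0,0,0.008,0,0,255,0,0,0,0.0105,0,0,255,0,0,0,0.012,0,0,255,0,0,0,0.012,0,0,255])

```text
t: 9.28
position: [0.5693, 0.0314, 0.2684]
tcp_rot: [78.9, 90.0, -3.1]
force: [-1.0, 0.9, -5.0]
gripper_width: 0.0445
```

Emit:
carry_out(commands=[0,0,0,0.001,0,0,255,0,0,0,0.002,0,0,255,0,0,0,0.002,0,0,255,0,0,0,0.002,0,0,255])

```text
t: 9.62
position: [0.5694, 0.0315, 0.2669]
tcp_rot: [72.8, 89.9, -9.2]
force: [-1.6, 0.3, -1.9]
gripper_width: 0.0446
```

Emit:
carry_out(commands=[0,0,0,0.001,0,0,255,0,0,0,0.001,0,0,255,0,0,0,0.001,0,0,255])

```text
t: 9.87
position: [0.5693, 0.0316, 0.2665]
tcp_rot: [74.8, 89.9, -7.1]
force: [-2.6, 1.7, 3.7]
gripper_width: 0.0442
```

The billet is seated. I'm opening slowly, then retreating straight up.

Emit:
carry_out(commands=[0,0,0,0,0,0,110,0,0,0,0,0,0,90,0,0,0,0,0,0,60,0,0,0,0,0,0,30,0,0,0,0,0,0,0,0,0,0,0,0,0,0,0,0,0,0,0,0,0,0,0,0,0,0,0,0])

```text
t: 10.53
position: [0.5693, 0.0315, 0.2664]
tcp_rot: [74.9, 89.9, -7.1]
force: [0.6, -0.1, -0.1]
gripper_width: 0.0853
```

Emit:
carry_out(commands=[0,0,0,-0.01,0,0,0,0,0,0,-0.03,0,0,0,0,0,0,-0.06,0,0,0,0,0,0,-0.09,0,0,0,0,0,0,-0.1,0,0,0])

```text
t: 10.95
position: [0.5701, 0.0315, 0.3719]
tcp_rot: [74.4, 89.5, -7.5]
force: [1.1, -0.3, 0.9]
gripper_width: 0.0853
```

Run:
```python
from h import *
target([.4416,-.0278,.3],8)
```

```text
t 10.95 pos [0.5701 0.0315 0.3719] F [ 1.1 -0.3  0.9] w 0.0853 j6 -16.1
turn [ 0.001  0.002 -0.009] alt [-3.141  0.014  0.004] shift [ 0.0708 -0.1362  0.0406]
axes
 [[ 0.009  0.99   0.14 ]
 [-0.001  0.14  -0.99 ]
 [-1.     0.009  0.002]]
```

Emit:
carry_out(commands=[0,0.002,-0.009,0.01,-0.035,0.01,255,0,0.002,-0.009,0.01,-0.07,0.02,255,0,0.002,-0.009,0.02,-0.105,0.03,255,0,0.002,-0.009,0.04,-0.1362,0.0406,255,0,0.002,-0.009,0.07,-0.1362,0.0406,255,0,0.002,-0.009,0.07,-0.1362,0.0406,255,0,0.002,-0.009,0.07,-0.1362,0.0406,255,0,0.002,-0.009,0.07,-0.1362,0.0406,255])

```text
t: 11.62
position: [0.4428, -0.028, 0.3021]
tcp_rot: [52.8, 89.9, -29.2]
force: [-0.4, -0.6, 0.9]
gripper_width: -0.0003
```

Run:
```python
from h import *
target([.4416,-.0278,.235],8)
c,R,t=cam("side");k=4
for d in cut_out("side","billet")[:2]:print(d["p"],d["extent"])
im=cv2.resize(c["color"][160:310,260:420],None,fx=k,fy=k,interpolation=3)
X=np.array([.9903,.1392]);Y=np.array([-X[1],X[0]]);o=np.array([.572,.0105])
P=[(proj(c,R,t,[*(o+i*.023*X+j*.0725*Y),.12])-[260,160])*k for i,j in((1,1),(1,-1),(-1,-1),(-1,1))];cv2.polylines(im,[np.array(P).astype(int)],True,(0,255,255),1)
cv2.imwrite("pics/placed.png",im)
```

```text
t 11.62 pos [ 0.4428 -0.028   0.3021] F [-0.4 -0.6  0.9] w -0.0003 j6 -26.1
turn [ 0.001  0.001 -0.002] alt [-3.141e+00  2.000e-03  2.000e-03] shift [ 0.0671 -0.0013 -0.0004]
axes
 [[ 0.002  0.99   0.14 ]
 [-0.001  0.14  -0.99 ]
 [-1.     0.002  0.001]]
0.98 [333.3, 209.1, 55.1, 54.2]
0.61 [155.9, 167.3, 27.4, 47.9]
```

View pics/placed.png

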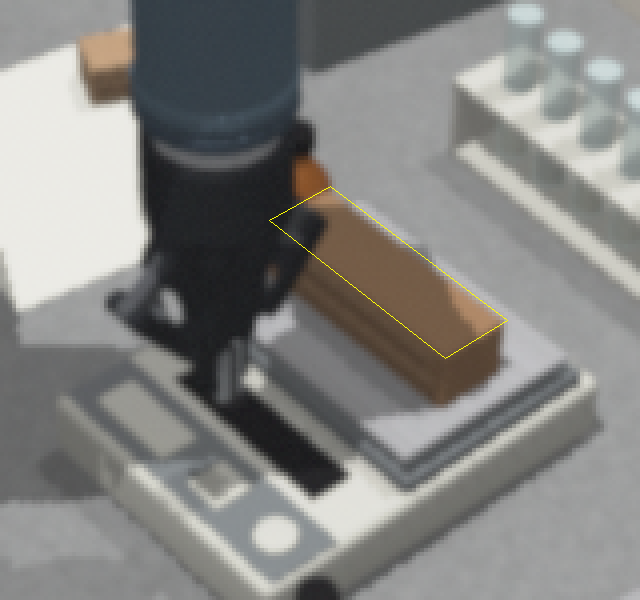

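The billet lies flat on the middle of the pan, matching the outline. I'm descending over the square key. The bar press registered contact at TCP z of about 0.226.

Emit:
carry_out(commands=[0,0.001,-0.002,0.03,-0.0013,-0.0004,255,0,0.001,-0.002,0.055,-0.0013,-0.0004,255,0,0.001,-0.002,0.068,-0.0013,-0.0004,255,0,0.001,-0.002,0.073,-0.0013,-0.0004,255,0,0.001,-0.002,0.073,-0.0013,-0.0004,255,0,0.001,-0.002,0.073,-0.0013,-0.0004,255])

```text
t: 12.22
position: [0.4428, -0.0277, 0.2301]
tcp_rot: [54.0, 89.9, -27.9]
force: [-0.4, -0.2, -0.5]
gripper_width: -0.0002
```

Emit:
carry_out(commands=[0,0,0,0.002,-0.001,0,255,0,0,0,0.004,-0.001,0,255,0,0,0,0.004,-0.001,0,255,0,0,0,0.004,-0.001,0,255])

```text
t: 12.55
position: [0.4419, -0.0279, 0.2266]
tcp_rot: [56.3, 89.8, -25.6]
force: [0.3, -0.1, 0.1]
gripper_width: 0.0004
```

Emit:
carry_out(commands=[0,0,0,0.0015,0,0,255,0,0,0,0.0015,0,0,255,0,0,0,0.0015,0,0,255])

```text
t: 12.8
position: [0.442, -0.028, 0.2254]
tcp_rot: [57.3, 89.8, -24.6]
force: [-0.5, -0.2, 4.3]
gripper_width: -0.0001
```

Emit:
carry_out(commands=[0,0,0,0.001,0,0,255,0,0,0,0.001,0,0,255,0,0,0,0.001,0,0,255,0,0,0,0.001,0,0,255])

```text
t: 13.13
position: [0.442, -0.0279, 0.2249]
tcp_rot: [57.9, 89.8, -24.0]
force: [-2.8, 1.5, 8.9]
gripper_width: 0.0001
```

A firm response at about 9 N. I'm holding briefly, then lifting clear.

Emit:
carry_out(commands=[0,0,0,0.0007,0,0,255,0,0,0,0.0007,0,0,255,0,0,0,-0.02,0,0,255,0,0,0,-0.06,0,0,255,0,0,0,-0.1,0,0,255,0,0,0,-0.13,0,0,255,0,0,0,-0.13,0,0,255,0,0,0,-0.13,0,0,255,0,0,0,-0.13,0,0,255])

```text
t: 13.88
position: [0.4412, -0.0276, 0.3542]
tcp_rot: [55.6, 89.8, -26.3]
force: [-0.9, 0.2, -0.5]
gripper_width: 0.0004
```

Run:
```python
from h import *
target([.44,-.03,.35],8)
c,R,t=cam("side");cv2.imwrite("pics/end.png",cv2.resize(c["color"][140:400,180:500],None,fx=2.3,fy=2.3,interpolation=3))
for k in("billet","rock_center","offcut_center","nodule_center","dish_center","bottle_a_center"):print(k,[(round(d["p"],2),d["extent"]) for d in boxes_of("side",k)][:2])
```

```text
t 13.88 pos [ 0.4412 -0.0276  0.3542] F [-0.9  0.2 -0.5] w 0.0004 j6 -26.2
turn [ 0.002  0.002 -0.002] alt [-3.139e+00  4.000e-03  3.000e-03] shift [ 0.0042 -0.0015  0.0022]
axes
 [[ 0.003  0.99   0.141]
 [-0.001  0.141 -0.99 ]
 [-1.     0.002  0.002]]
billet [(0.56, [322.2, 209.9, 66.2, 52.9])]
rock_center [(0.31, [275.4, 210.2, 133.6, 109.9])]
offcut_center [(0.7, [279.3, 167.2, 13.5, 19.1]), (0.15, [271.8, 207.6, 140.0, 112.4])]
nodule_center []
dish_center [(0.68, [195.2, 225.0, 38.8, 28.3])]
bottle_a_center [(0.37, [323.1, 204.3, 17.5, 5.4])]
```

View pics/end.png

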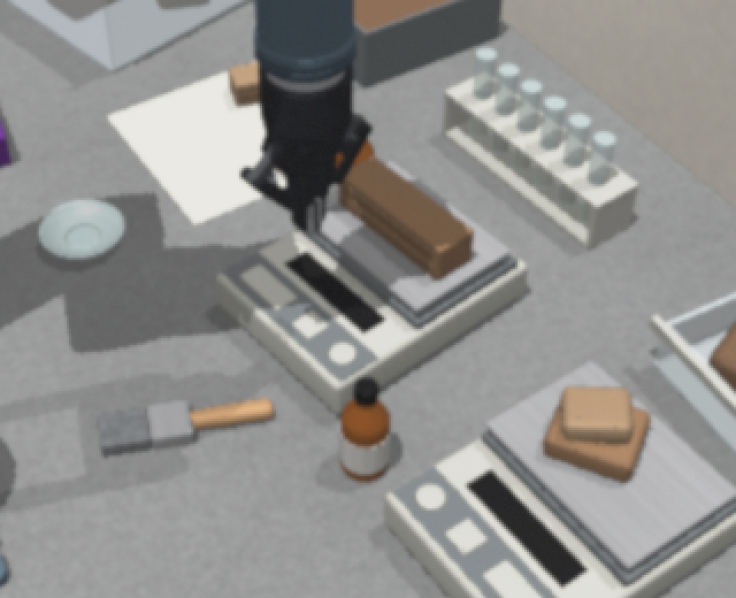

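The billet lies on the pan, released. The rock, bottles, dish and offcut stand as before, and the arm is clear of everything.

```bash
python3 -c "
from rig import *
print(finish_job())"
```

```text
the job is handed in; nothing more can be done
None
```

The weighing sequence is done and the job is handed in. It took about 14 s of the 69 s allowed, and `finish_job` gives no verdict.

- **Tare:** With the middle balance's pan empty, I pressed its bar key with the shut fingertips. The wrist force read about 10.7 N.
- **Placing:** I gripped the brown billet near its free end and laid it lengthwise on the middle of the pan. The released billet matched the predicted outline in the side picture.
- **Print:** I pressed the same balance's square key to about 9 N. No other key was touched.

**Last checks:** The final side picture shows the billet flat and released. The rock is still on the other balance, and the bottles, dish and offcut look as they did at the start. The arm is clear, with wrist force near zero.

**Not confirmed at the end:** The arm hid the nodule in the last picture, so the network did not find it. It was visible in its place in the picture taken just before placing. In that last picture the network also missed the rock, boxing the balance instead. I judged the rock by eye.

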